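# Set a walnut strip against the red flip stop

### The job

Fold the red flip stop on the fence fully down into the path, leaving the blue one up. Then bring the walnut strip flush against the fence and push it gently along until it bears firmly on the red stop with the stop's slack taken up; hold that light pressure (a push of about 12 N, no hard shove) for a second, then let go, leaving the strip flush to the fence and touching the stop. Do not disturb the chisel, the glue bottle or the maple offcut.

Things in the scene. Friction and masses are not known exactly. Their poses are not given: they have to be found in the camera images.
- fence: aluminium fence screwed to the bench, 24 mm thick, 640 mm long, 45 mm high. Origin on the bench, on the line of its front face (towards the robot and the strip). x points away from the robot into the fence (front face x = 0, the strip lies at negative x), y runs along the fence to the left (the way to push the strip), z up. A foot 50 mm wide, 8 mm high runs behind it.
- red_pin (a point): middle of the RED flag's hinge knuckle, 61 mm above the bench, 12 mm behind the fence's front face; axes parallel to the fence's at any flag angle. The flag is 18 mm wide, faces at y = -9 (met by the strip) and +9 mm. This point and the flag are loose along y: they slide up to 20 mm in +y (1 to 2 N) on the pin before bearing hard on the bracket; the slack left at the start is unknown.
- red_tongue (a point): middle of the free end edge of the red flag's tongue, turning with it. The flag is L shaped: when down, an 8 mm thick arm reaches level from the pin 52 mm towards the robot (top 4 mm above the pin), and a tongue 26 mm wide hangs from its end to 50 mm below the pin, in front of the fence. When up, the arm stands upright and the tongue overhangs the path, about 50 mm above the pin.
- red_flag (a joint): angle of the red flag about its pin: 0 = fully down on its hard stop, about 1.5 rad = up. The hinge is stiff (0.08 N m, 2 to 3 N at the arm's end) and stays where left. Fold it by drawing the arm's end over from behind (from +x) in an arc about the pin, then press the arm down until rigid; a straight push down on the raised flag jams. Brackets: top 64 mm above the bench, 64 mm wide.
- blue_pin (a point): the same point of the BLUE flip stop, otherwise identical, which must stay up. Red and blue stand 80 to 170 mm apart on the fence, either one nearer the strip.
- blue_flag (a joint): angle of the blue flag: 0 = down, about 1.5 rad = up (as at the start).
- stock_mid (a point): centre, 15 mm above the bench, of the loose dark walnut strip with two pale inlay stripes: 60 mm wide (x), 240 mm long (y), 30 mm high, about 0.3 kg, flat on the bench. It starts 15 to 50 mm clear of the fence and slightly askew, its left end short of both stops. Sliding it takes 1 to 4 N. Its y axis points along its length, towards the stops.
- stock_lead (a point): centre of the strip's leading (left, +y) end face, 15 mm above the bench; same axes as the strip.
- stock_tail (a point): centre of the strip's trailing (right, -y) end face, 15 mm above the bench, the face to push on; same axes.
- chisel: wood-handled chisel lying nearer the robot than the strip, 250 mm long along y, 22 mm high; origin under it. Leave alone.
- glue: yellow glue bottle, 60 mm across, 150 mm high, standing to the left; origin at the centre of its base. Leave alone.
- offcut: pale maple offcut, 70 x 110 x 30 mm, lying behind the fence; origin at the centre of its underside. Leave alone.
There are look-alikes about, which are no part of the job. Leave any pink look-alike of the part that bears stock_mid alone.

How it is judged (in metres and radians):
On the way, in this order (a step that is already met when the one before it is completed fails the run):
1. the red flag is folded fully down (within 0.06 rad) (value of joint red_flag below 0.06 rad), for 0.2 s.
2. the strip is kept pressed on the red stop with its slack taken up: still, at 4 to 15 N for 0.5 s (contact force between stock and red_flag between 4 and 15 N and linear speed of stock below 0.01 m/s and value of joint red_flag below 0.06 rad), for 0.5 s.
At the end, for the whole second after the job is handed in: The red flag is fully down (within 0.06 rad), the blue flag still up (above 1.1 rad), the strip lies flat and at rest with its leading end within 2 mm of touching the red flag's face and both its ends within 3 mm of the fence's front face (value of joint red_flag below 0.06 rad and value of joint blue_flag above 1.1 rad and y of stock_lead in the frame of red_pin between -0.011 and -0.007 m and x of each of stock_lead, stock_tail in the frame of fence above -0.033 m and height (world z) of stock_mid below 0.018 m and angle between stock_mid's own z axis and vertical below 0.04 rad and linear speed of stock below 0.01 m/s).
It fails at once if the strip is shoved against the red stop with more than 25 N (contact force between stock and red_flag above 25 N).
It fails at once if the blue flag is folded below 1.1 rad (value of joint blue_flag below 1.1 rad).
It fails at once if the chisel, glue bottle or offcut is moved by more than 20 mm (distance of any of chisel, glue, offcut from where it was at the start of the episode above 0.02 m).
It also fails if it takes over 72 s, if anything falls off the work surface, if the arm or the gripper's body presses on something with over 40 N, if the wrist force passes 120 N, or if a joint passes its speed limit or range.

### The arm

A 7-joint arm with a two-finger parallel gripper is mounted at the origin on the work surface. World frame = base frame: x ahead of the robot, y to its left, z up, the work surface at z = 0. Lengths are in mm, angles in rad, forces in N, time in s.
With the tool pointing down it reaches from about 425 to 1025 mm from the base axis. Payload 9.4 kg.
Tool frame: the origin (TCP) lies on the centre line of the jaws, within the pads' length; the fingertips stand 22 mm ahead of it and the grasp point (between the pads) lies 3 mm ahead of it (env.tcp_to_tips is the distance from the TCP to the fingertips, in mm); z points along the fingers, y is the line along which they close (so a half turn about z gives the same grasp; the last joint's range is limited). The gripper opens to 85 mm and grips with 20 to 120 N. Pads are 22 mm wide; open, the fingers measure 114 mm over their backs; the gripper's body (76 mm by 85 mm) begins 54 mm behind the grasp point. The pads swing forward as they close: fully open they stand 13 mm farther back than shut.
Start: joints at [-0.077, 0.599, -0.003, 1.599, 0.002, 0.943, -0.08], TCP at [724.999, -0.006, 253.275] pointing down, gripper open.
Joint ranges: [-2.57, 2.57], [-0.35, 1.97], [-1.29, 1.29], [0.11, 2.56], [-1.05, 4.19], [0.11, 1.86], [-2.63, 2.63]. Speed limits (rad/s): [2.22, 2.22, 3.01, 3.01, 3.14, 3.14, 3.14].

### API

Orientations are given as a rotation vector (axis times angle).
In Python, from plant import env, vision gives the robot as it stands. Calls block until the motion is done:
- env.move_pose(position, orientation): joint-space move of the TCP to a pose.
- env.movel(position, attitude=None, speed=150, max_force=None): straight line of the TCP; attitude=None keeps the orientation; speed is the mean speed in mm/s. With max_force (N) it stops when the force on the tool has changed by that much, and returns True; else False.
- env.move_j(angles): joint-space move.
- env.grip(opening, newtons=None): finger opening in mm; newtons is the grip in N (None keeps the last); returns when the fingers have stopped.
- env.sleep(seconds).
- env.solve_ik(position, orientation): joint angles nearest the present ones, or None.
- env.state(): the state.
- vision.read_camera(name): name is "scene" or "side" or "wrist"; returns a dict with "image" (480x640x3 uint8, blue, green, red), "z_map" (480x640 float32, mm along the optical axis (not along the pixel's ray), 0 where there is no reading), "fx", "fy", "cx", "cy" (pixels), "distortion" ([k1, k2, p1, p2, k3] as OpenCV has them; the pictures are not rectified), "T" (4x4, takes a point from camera to world coordinates). Camera axes: x right, y down, z forward; pixel columns grow to the right and rows downward; lengths in mm; the calibration is good to about 2 mm. A picture is of the moment at which its call begins.
A pose or a line that the arm cannot do raises env.Unreachable and nothing moves.
- env.finish_job(): hands the job in; it is judged then, once.
The state is a dict: "clock": time; "joint_positions": joint angles; "joint_velocities": joint speeds; "effort": joint torques, N m; "eef_pos": TCP position; "orientation": TCP orientation; "ft_force": force on the tool from outside, world axes, zero at the start; "moment": the same for the moment, N m; "gripper_width": finger opening in mm; "grasp_force": force on a finger pad.
Only numpy, scipy, OpenCV 4.12 (cv2) and the standard library are available. Lean on these libraries where they do the work, as an engineer would, in place of code of your own. Each camera call takes 0.05 s, during which the arm holds its last target. There are 200 camera calls.

## Working session

There is one attempt and no reset: what is moved stays moved. The work goes in short steps, each a Python script; the robot and the scene stay as the last script left them, time stands still between calls to the robot, and variables do not carry over. Pictures are saved under pics/ and viewed, at most 10 in all, crops included, and the job is handed in when it is done.

```bash
mkdir -p pics; ls; python3 - <<'E'
from plant import env, vision
import cv2,numpy as np,pickle
d={}
for n in ["scene","side"]:
    c=vision.read_camera(n); d[n]=c; cv2.imwrite(f"pics/{n}0.png",c["image"]); print(n,c["T"].round(3).tolist(),c["fx"],c["distortion"],(c["z_map"]>0).mean())
pickle.dump(d,open("cams0.pkl","wb"))
print(env.state()["clock"],env.state()["orientation"])
E
```

```text
pics
scene [[0.314, 0.788, -0.529, 1197.108], [0.949, -0.268, 0.164, -179.257], [-0.013, -0.554, -0.832, 998.622], [0.0, 0.0, 0.0, 1.0]] 581.0055962017236 [-0.19191757  0.          0.          0.          0.        ] 0.9961263020833333
side [[-0.964, -0.196, 0.183, 415.629], [-0.267, 0.742, -0.615, 640.065], [-0.015, -0.641, -0.767, 822.955], [0.0, 0.0, 0.0, 1.0]] 487.6527562946453 [0.01182729 0.         0.         0.         0.        ] 0.9961588541666667
0.1 [-2.22077724e+00 -2.22086068e+00  1.70236806e-03]
```

View pics/scene0.png

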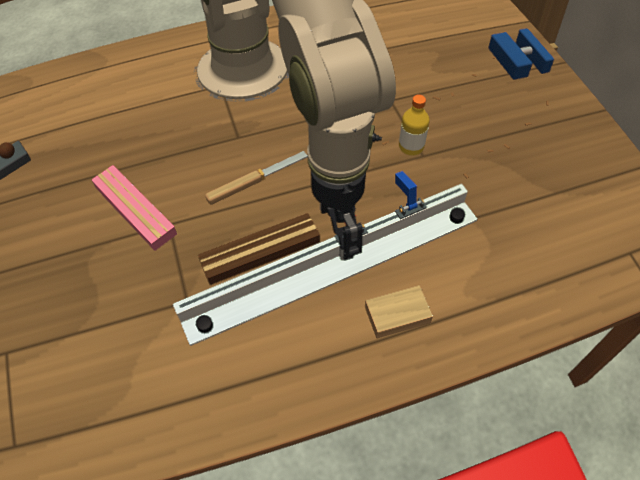

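View pics/side0.png

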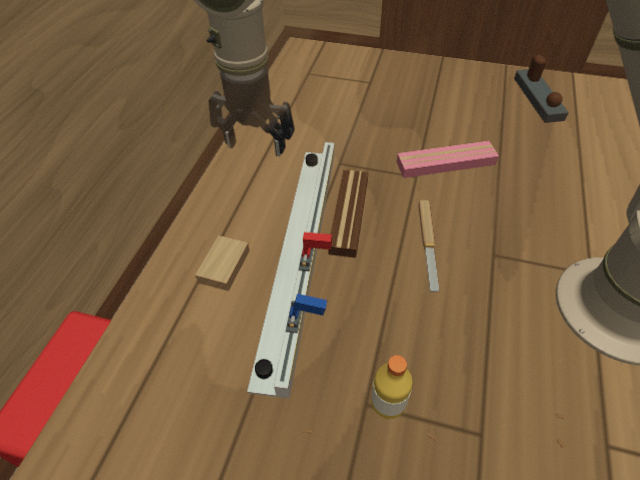

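The scene view shows the fence (175,305)–(475,205), the strip at (260,245), and blue at (407,190); the arm hides red. The side view shows the red flag at (316,241), blue at (310,304) and the strip at (349,212). Red is the one nearer the strip.

```bash
cat > h.py <<'E'
import cv2,numpy as np
def cloud(c):
    v,u=np.mgrid[0:480,0:640]
    K=np.array([[c["fx"],0,c["cx"]],[0,c["fy"],c["cy"]],[0,0,1]])
    p=cv2.undistortPoints(np.stack([u,v],-1).reshape(-1,1,2).astype(float),K,np.array(c["distortion"])).reshape(480,640,2)
    z=c["z_map"][...,None].astype(float)
    P=np.concatenate([p*z,z],-1)@c["T"][:3,:3].T+c["T"][:3,3]
    P[c["z_map"]<=0]=np.nan
    return P
def masks(c):
    h=cv2.cvtColor(c["image"],cv2.COLOR_BGR2HSV).astype(int); H,S,V=h[...,0],h[...,1],h[...,2]
    return dict(red=((H<6)|(H>174))&(S>190)&(V>90),blue=(H>105)&(H<130)&(S>150),white=(S<50)&(V>120),
                dark=(V<110)&(S>80)&(H<25))
E
python3 - <<'E'
import pickle
from h import *
d=pickle.load(open("cams0.pkl","rb"))
for n,c in d.items():
    P=cloud(c);m=masks(c);x,y,z=P[...,0],P[...,1],P[...,2]
    box=(x>500)&(x<1000)&(abs(y)<450)&(z<140)
    for k in("red","blue"):
        q=P[m[k]&box&(z>50)]
        if len(q)>20: print(n,k,len(q),np.percentile(q,[2,50,98],axis=0).round(0).tolist())
    q=P[m["white"]&box&(z>40)&(z<50)]
    if len(q)>20:
        r=cv2.minAreaRect(q[:,:2].astype(np.float32)); print(n,"fence top",len(q),r,np.median(q[:,2]))
        print(cv2.boxPoints(r).round(1).tolist())
    # strip: any pixels with z 24..36 in front of fence
    s=box&(z>22)&(z<36)
    nl,l,st,ce=cv2.connectedComponentsWithStats(s.astype(np.uint8))
    for i in range(1,nl):
        if st[i,4]>300:
            q=P[l==i]; r=cv2.minAreaRect(q[:,:2].astype(np.float32)); print(n,"h30",ce[i].round(),st[i,4],r,np.median(q[:,2]).round(1))
E
```

```text
scene blue 411 [[543.0, 194.0, 62.0], [583.0, 203.0, 98.0], [604.0, 216.0, 112.0]]
scene fence top 2151 ((621.755859375, 25.84527587890625), (27.01004409790039, 639.1027221679688), 7.5780463218688965) 43.24162143890965
[[566.2000122070312, 340.79998779296875], [650.5, -292.70001220703125], [677.2999877929688, -289.1000061035156], [593.0, 344.3999938964844]]
scene h30 [412. 218.] 379 ((607.4539794921875, 218.7432861328125), (7.702341079711914, 252.32798767089844), 7.96088171005249) 29.1
scene h30 [257. 246.] 3189 ((567.7049560546875, -104.60908508300781), (65.00074768066406, 239.46136474609375), 6.707200050354004) 28.0
scene h30 [258. 283.] 619 ((653.203125, -123.40150451660156), (6.225168228149414, 334.1012268066406), 7.528834819793701) 29.1
scene h30 [398. 309.] 2014 ((787.9175415039062, 105.78947448730469), (111.48882293701172, 71.15020751953125), 87.93663024902344) 28.3
side red 227 [[566.0, 63.0, 64.0], [598.0, 75.0, 100.0], [619.0, 80.0, 113.0]]
side blue 496 [[541.0, 196.0, 65.0], [569.0, 211.0, 102.0], [601.0, 218.0, 112.0]]
side fence top 1594 ((621.2172241210938, 24.4490966796875), (23.948606491088867, 642.3060302734375), 7.533846378326416) 44.105913114036696
[[567.2000122070312, 341.29998779296875], [651.5, -295.5], [675.2000122070312, -292.3999938964844], [591.0, 344.3999938964844]]
side h30 [349. 211.] 2111 ((566.9744873046875, -103.67940521240234), (60.19615173339844, 244.0475616455078), 6.146505832672119) 28.8
side h30 [222. 260.] 1518 ((786.8770141601562, 105.59777069091797), (112.40079498291016, 72.38760375976562), 87.58206939697266) 28.9
```

```bash
cat >> h.py <<'E'
from scipy.spatial.transform import Rotation as R
yaw=np.radians(7.54); O=np.array([609.,23.5,0])
FR=R.from_euler('z',yaw).as_matrix()
f2w=lambda p:FR@np.array(p,float)+O
w2f=lambda p:(np.asarray(p)-O)@FR
def att(a):  # tool down, tool x axis at angle a (deg) from fence x
    return (R.from_euler('z',yaw+np.radians(a))*R.from_euler('x',np.pi)).as_rotvec()
E
python3 - <<'E'
import pickle
from h import *
from plant import env,vision
d=pickle.load(open("cams0.pkl","rb"))
for n,c in d.items():
    P=cloud(c);m=masks(c);Q=w2f(P);x,y,z=P[...,0],P[...,1],P[...,2]
    box=(x>500)&(x<1000)&(abs(y)<450)&(z<140)
    for k in("red","blue"):
        q=Q[m[k]&box&(z>50)]
        if len(q)>20: print(n,k,np.percentile(q,[1,3,50,97,99],axis=0).round(0).tolist())
    if n=="side":
        s=(x>350)&(x<560)&(z>6)&(z<40)&(y>-250)&(y<200)&(Q[...,0]<-95); q=Q[s];print("chisel",np.percentile(q,[1,99],axis=0).round())
print(env.tcp_to_tips)
for a in(0,180,90,-90):
    for p in([45,53,140],[-80,-120,30],[-30,-270,30]):
        j=env.solve_ik(f2w(p),att(a)); print(a,p,None if j is None else np.round(j,2))
env.grip(0,40); print(env.tcp_to_tips,env.state()["ft_force"],env.state()["gripper_width"])
E
```

```text
scene blue [[-44.0, 175.0, 60.0], [-41.0, 176.0, 63.0], [-2.0, 181.0, 98.0], [19.0, 192.0, 112.0], [20.0, 193.0, 113.0]]
side red [[-37.0, 39.0, 62.0], [-36.0, 42.0, 65.0], [-4.0, 53.0, 100.0], [15.0, 55.0, 113.0], [18.0, 55.0, 113.0]]
side blue [[-44.0, 177.0, 63.0], [-43.0, 178.0, 66.0], [-15.0, 192.0, 102.0], [16.0, 195.0, 111.0], [18.0, 195.0, 112.0]]
chisel [[-253. -170.    8.]
 [-216.   70.   23.]]
22.0
0 [45, 53, 140] [-0.43  0.67  0.34  1.88 -0.34  0.65 -1.32]
0 [-80, -120, 30] [-0.02  0.75  0.16  2.14 -0.4   0.28 -0.95]
0 [-30, -270, 30] [ 0.17  0.82  0.2   1.89 -0.33  0.47 -0.83]
180 [45, 53, 140] [ 0.06  0.68 -0.42  1.85  0.41  0.7   1.11]
180 [-80, -120, 30] [ 0.26  0.75 -0.26  2.12  0.56  0.33  1.24]
180 [-30, -270, 30] [ 0.52  0.83 -0.36  1.87  0.52  0.54  1.52]
90 [45, 53, 140] [-0.19  0.64 -0.04  1.86  0.04  0.64 -0.12]
90 [-80, -120, 30] [ 0.11  0.74 -0.03  2.13  0.07  0.27  0.15]
90 [-30, -270, 30] [ 0.32  0.8  -0.04  1.88  0.06  0.46  0.37]
-90 [45, 53, 140] [-0.67  0.77  0.75  1.9  -0.75  0.78 -2.51]
-90 [-80, -120, 30] [-0.21  0.8   0.46  2.15 -0.95  0.4  -1.98]
-90 [-30, -270, 30] [-0.05  0.9   0.58  1.91 -0.85  0.6  -1.92]
22.0 [ 0.20465131  0.27492447 -0.75836155] 0.018952311092424692
```

```bash
python3 - <<'E'
from h import *
from plant import env,vision
Y=47
tip=lambda x,z:f2w([x+11,Y,z+22])
env.move_pose(tip(45,140),att(0)); env.movel(tip(45,104),speed=120)
pin=np.array([12,61])
for th in np.linspace(1.6,0.0,9):
    p=pin+44*np.array([-np.cos(th),np.sin(th)])+4*np.array([np.sin(th),np.cos(th)])
    hit=env.movel(tip(*p),speed=80,max_force=25)
    s=env.state(); print(round(th,2),hit,s["ft_force"].round(1),(w2f(s["eef_pos"])-[11,0,22]).round(1))
    if hit: break
else:
    hit=env.movel(tip(p[0],p[1]-8),speed=15,max_force=14); s=env.state(); print(hit,s["ft_force"].round(1),(w2f(s["eef_pos"])-[11,0,22]).round(1))
    env.sleep(.3)
    cur=w2f(env.state()["eef_pos"]); env.movel(f2w(cur+[0,0,60]),speed=150)
    env.move_pose(f2w([-100,-300,200]),att(0))
print(env.state()["clock"])
c=vision.read_camera("side"); P=cloud(c);m=masks(c);Q=w2f(P);z=P[...,2]
q=Q[m["red"]&(z>5)&(z<140)&(abs(Q[...,0])<80)];print(len(q),np.percentile(q,[1,50,99],axis=0).round(0).tolist())
c2=vision.read_camera("scene"); cv2.imwrite("pics/fold.png",np.hstack([c["image"][130:400,220:520],c2["image"][130:400,170:500]]))
E
```

```text
1.6 False [-0.  -0.4  0.7] [ 17.7  47.1 105.5]
1.4 False [ 0.3 -0.  -0.1] [  8.5  47.1 105.2]
1.2 False [ 0.4 -0.4  0.5] [ -0.7  47.1 103.3]
1.0 False [ 0.4 -0.5 -0.7] [-9.  47.  99.9]
0.8 False [-0.1  0.2  0.1] [-16.4  47.   95.1]
0.6 False [ 1.3 -0.3  0.1] [-22.4  47.   89. ]
0.4 False [-0.2 -0.2  0.4] [-27.3  47.   81.6]
0.2 False [-0.2 -0.   0.5] [-30.6  47.   73.5]
0.0 False [-0.2 -0.6  0.1] [-31.7  46.9  65.1]
True [-2.3  0.4 10.1] [-31.8  46.9  64.6]
7.5
202 [[-39.0, 37.0, 16.0], [-25.0, 53.0, 49.0], [18.0, 56.0, 69.0]]
```

View pics/fold.png

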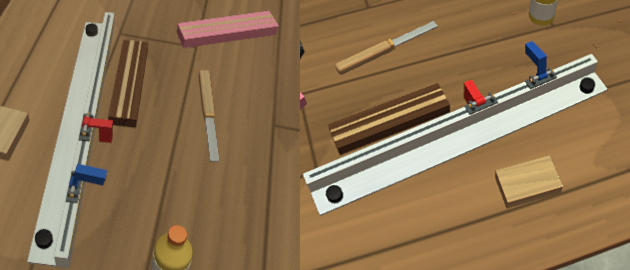

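The picture shows the red flag folded down (scene crop (478,95)) and the blue one still up. Next I push the strip flush, using two open fingers.

```bash
cat >> h.py <<'E'
def strip(c):
    P=cloud(c);Q=w2f(P);z=P[...,2]
    s=(Q[...,0]>-110)&(Q[...,0]<-4)&(Q[...,1]>-330)&(Q[...,1]<75)&(z>22)&(z<36)&~masks(c)["red"]
    s=cv2.morphologyEx(s.astype(np.uint8),cv2.MORPH_OPEN,np.ones((3,3)))
    nl,l,st,ce=cv2.connectedComponentsWithStats(s)
    i=1+np.argmax(st[1:,4]); q=Q[l==i]
    return cv2.minAreaRect(q[:,:2].astype(np.float32)),np.percentile(q,[1,99],axis=0).round(1).tolist()
E
python3 - <<'E'
from h import *
from plant import env,vision
env.move_pose(f2w([-128,-120,110]),att(0)); env.grip(70)
env.movel(f2w([-128,-120,24]),speed=120)
env.movel(f2w([-80,-120,24]),speed=60,max_force=25)
hit=env.movel(f2w([-55,-120,24]),speed=20,max_force=12)
s=env.state(); print(hit,s["ft_force"].round(1),w2f(s["eef_pos"]).round(1))
env.sleep(.2)
cur=w2f(env.state()["eef_pos"])
env.movel(f2w(cur-[40,0,0]),speed=100); env.movel(f2w(cur+[-40,0,120]),speed=200)
env.move_pose(f2w([-40,-300,200]),att(90)); 
for n in("scene","side"):
    c=vision.read_camera(n); print(n,strip(c)); cv2.imwrite(f"pics/flush_{n}.png",c["image"])
print(env.state()["clock"])
E
```

```text
True [-0.2  0.  -1. ] [ -72.2 -119.9   23.6]
scene (((-33.138824462890625, -119.98253631591797), (55.36895751953125, 240.51795959472656), 0.1316235214471817), [[-59.0, -237.7, 24.1], [-8.0, -3.6, 32.3]])
side (((-32.17650604248047, -120.6120376586914), (245.47203063964844, 56.10595703125), 89.97173309326172), [[-59.7, -235.6, 24.3], [-4.6, 0.2, 32.6]])
14.3667
```

View pics/flush_side.png

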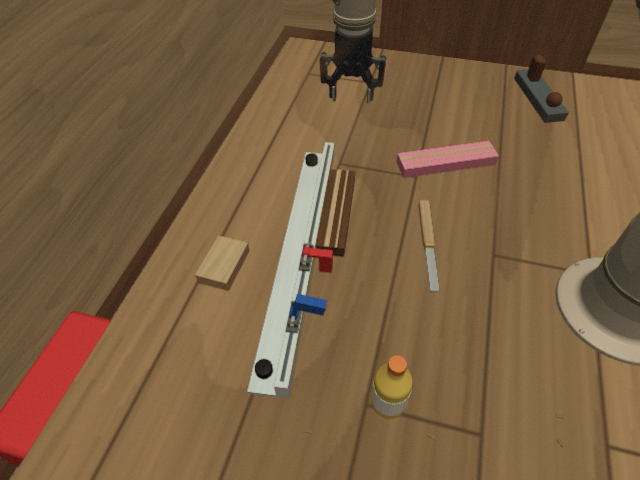

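The side view shows the strip flush along the fence, with its lead end at (332,250) just short of the folded red flag at (318,256). Next I push on the tail.

```bash
python3 - <<'E'
from h import *
from plant import env,vision
X=-32
env.grip(20); env.move_pose(f2w([X,-280,110]),att(90)); env.movel(f2w([X,-280,24]),speed=120)
print(env.state()["ft_force"].round(1))
fy=lambda:(env.state()["ft_force"]@FR)
print(env.movel(f2w([X,-225,24]),speed=40,max_force=18),fy().round(1),w2f(env.state()["eef_pos"]).round(1))
hit=env.movel(f2w([X,-180,24]),speed=8,max_force=8)
cur=w2f(env.state()["eef_pos"]); print(hit,fy().round(1),cur.round(1),env.state()["clock"])
env.sleep(.2); print(fy().round(1))
E
```

```text
[-4.5  0.5  7.8]
False [-3.1 -5.3  6.3] [ -32.3 -227.6   25.2]
True [-0.1 -1.5  6.3] [ -32.5 -200.8   25.1] 21.1167
[-1.1 -1.6  6.8]
```

```bash
python3 - <<'E'
from h import *
from plant import env,vision
fy=lambda:(env.state()["ft_force"]@FR)
X=-32
c=w2f(env.state()["eef_pos"])
env.movel(f2w([X,c[1]-4,25]),speed=60); env.movel(f2w([X,c[1]-4,32]),speed=60); print("free",fy().round(1),env.state()["eef_pos"][2].round(1))
hit=env.movel(f2w([X,-180,32]),speed=8,max_force=9)
c=w2f(env.state()["eef_pos"]);print(hit,fy().round(1),c.round(1))
y=c[1]
for i in range(25):
    y+=0.2; env.movel(f2w([X,y,32]),speed=10); env.sleep(.08); f=fy(); print(round(y,1),w2f(env.state()["eef_pos"])[1].round(1),f.round(1),end="; ")
    if f[1]<-9.5: break
print(env.state()["clock"])
E
```

```text
free [ 1.1 -0.7  0.6] 32.4
True [ 0.3 -1.1  0.8] [ -32.6 -200.8   31.9]
-200.6 -200.9 [-0.9 -3.4 -1.9]; -200.4 -200.8 [ 0.5 -4.4 -1.5]; -200.2 -200.7 [-0.8 -5.2 -1.9]; -200.0 -200.7 [-0.5 -5.5 -1.6]; -199.8 -200.6 [-1.1 -6.3 -2.1]; -199.6 -200.6 [-1.4 -6.9 -1.6]; -199.4 -200.5 [-0.8 -7.  -0.9]; -199.2 -200.5 [-1.3 -7.1 -1.5]; -199.0 -200.4 [ 0.1 -7.9 -2. ]; -198.8 -200.4 [-1.  -8.5 -1.2]; -198.6 -200.3 [-1.5 -8.9 -0.7]; -198.4 -200.3 [-1.3 -9.6 -2.4]; 27.075
```

```bash
python3 - <<'E'
from h import *
from plant import env,vision
fy=lambda:(env.state()["ft_force"]@FR)
X=-32; y=-198.4
while fy()[1]>-11.7 and y<-195:
    y+=0.2; env.movel(f2w([X,y,32]),speed=10); env.sleep(.1)
for i in range(6): env.sleep(.25); print(fy().round(1),w2f(env.state()["eef_pos"])[1].round(2))
for n in("scene","side"):
    c=vision.read_camera(n); print(n,strip(c))
y0=w2f(env.state()["eef_pos"])[1]
env.movel(f2w([X,y0-40,32]),speed=40); env.movel(f2w([X,y0-40,130]),speed=150); env.move_pose(f2w([-60,-330,200]),att(90))
o=[]
for n in("scene","side"):
    c=vision.read_camera(n); print(n,strip(c)); o.append(c["image"][130:330,200:460]if n=="side" else c["image"][130:330,190:450])
    P=cloud(c);Q=w2f(P);m=masks(c)["red"]&(P[...,2]>5)&(P[...,2]<140)&(abs(Q[...,0])<80);q=Q[m];print(np.percentile(q,[2,50,98],axis=0).round(0).tolist())
cv2.imwrite("pics/end.png",cv2.resize(np.hstack(o),None,fx=1.5,fy=1.5,interpolation=cv2.INTER_CUBIC)); print(env.state()["clock"])
E
```

```text
[ -0.6 -12.2  -1.4] -200.08
[ -1.6 -11.6  -0.5] -200.1
[ -0.7 -12.1  -1.1] -200.1
[ -1.7 -12.9  -1. ] -200.09
[ -0.3 -11.2  -0.5] -200.07
[ -1.1 -11.2  -1.7] -200.1
scene (((-33.62578582763672, -62.92005157470703), (56.20024108886719, 239.193603515625), 0.48631930351257324), [[-59.6, -176.5, 24.0], [-8.1, 49.1, 33.0]])
side (((-32.210880279541016, -72.6944580078125), (250.813720703125, 56.4910774230957), 89.90206909179688), [[-60.1, -191.9, 25.0], [-4.6, 48.4, 32.8]])
scene (((-34.368377685546875, -69.80818939208984), (56.56913757324219, 240.60780334472656), 0.3080177307128906), [[-59.4, -187.8, 23.7], [-8.3, 48.1, 32.6]])
[[-38.0, 49.0, 59.0], [-9.0, 57.0, 63.0], [19.0, 66.0, 69.0]]
side (((-32.280006408691406, -70.15234375), (56.41694641113281, 243.32798767089844), 0.00103552988730371), [[-60.0, -187.4, 25.0], [-4.5, 47.5, 32.5]])
[[-39.0, 52.0, 16.0], [-25.0, 67.0, 52.0], [17.0, 69.0, 68.0]]
33.0833
```

View pics/end.png

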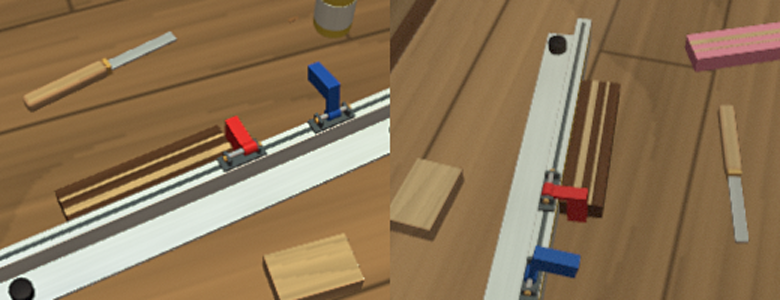

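The strip bears on the red flag, which has slid about 12 mm, and blue is still up. I'll check flushness with one light touch towards the fence.

```bash
python3 - <<'E'
from h import *
from plant import env,vision
env.move_pose(f2w([-128,-72,110]),att(0)); env.grip(70)
env.movel(f2w([-128,-72,28]),speed=120)
env.movel(f2w([-80,-72,28]),speed=60,max_force=20)
hit=env.movel(f2w([-60,-72,28]),speed=8,max_force=9)
s=env.state(); print(hit,w2f(s["eef_pos"]).round(1),s["ft_force"].round(1))
cur=w2f(s["eef_pos"]); x=cur[0]
for i in range(12):
    x+=.3; env.movel(f2w([x,-72,28]),speed=10); f=env.state()["ft_force"]@FR; 
    if f[0]<-9: break
print(x,f.round(1),w2f(env.state()["eef_pos"]).round(1))
env.movel(f2w(cur-[40,0,0]),speed=60); env.movel(f2w(cur+[-40,0,120]),speed=200); env.move_pose(f2w([-60,-330,200]),att(90))
for n in("scene","side"):
    c=vision.read_camera(n); print(n,strip(c))
    P=cloud(c);Q=w2f(P);m=masks(c)["red"]&(P[...,2]>5)&(P[...,2]<140)&(abs(Q[...,0])<80);q=Q[m];print(np.percentile(q,[2,50,98],axis=0).round(0).tolist())
    m=masks(c)["blue"]&(P[...,2]>5)&(P[...,2]<140)&(abs(Q[...,0])<80);q=Q[m];print(np.percentile(q,[2,98],axis=0).round(0).tolist())
print(env.state()["clock"])
E
```

```text
True [-72.2 -71.9  27.6] [-0.  -0.  -0.8]
-69.22764087082079 [-10.3  -0.9   6.8] [-71.9 -72.   27.9]
scene (((-34.11619567871094, -69.91715240478516), (55.38205337524414, 240.47984313964844), 0.29134538769721985), [[-59.3, -188.1, 23.9], [-8.1, 47.8, 32.5]])
[[-39.0, 49.0, 58.0], [-9.0, 57.0, 63.0], [20.0, 66.0, 68.0]]
[[-42.0, 176.0, 59.0], [20.0, 193.0, 112.0]]
side (((-32.111412048339844, -69.63052368164062), (242.623779296875, 56.14981460571289), 89.97260284423828), [[-59.8, -187.8, 25.2], [-4.6, 48.3, 32.2]])
[[-39.0, 53.0, 17.0], [-25.0, 67.0, 47.0], [15.0, 69.0, 68.0]]
[[-43.0, 177.0, 65.0], [17.0, 195.0, 112.0]]
43.6583
```

Flush confirmed: the contact was at the same place as before, the flags are unchanged, and the strip has not moved.

```bash
python3 -c "
from plant import env
print(env.finish_job())"
```

```text
the job is handed in; nothing more can be done
None
```

I handed the job in at about 44 s on the clock: the red flag is fully down, the blue one is up, and the strip is flush to the fence and touching the red stop after a hold of about 12 N for 1.5 s; no verdict was returned.

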